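Show the red mark on a wound core to the bench camera with a swivel mirror

ROBOT

A 6-joint arm with a two-finger parallel gripper is mounted at the origin on the work surface. World frame = base frame: x ahead of the robot, y to its left, z up, the work surface at z = 0. Lengths are in m, angles in rad, forces in N, time in s.
With the tool pointing down it reaches from about 0.3 to 0.875 m from the base axis. Payload 6.4 kg.
Tool frame: the origin (TCP) lies at the very end of the fingers, on their centre line; the grasp point (between the pads) lies 19 mm behind it; z points along the fingers, y is the direction in which the jaws open and shut (so a half turn about z gives the same grasp; the last joint's range is limited). The gripper opens to 88 mm and grips with 3 to 60 N. Pads are 18 mm wide; open, the fingers measure 123 mm over their backs; the gripper's body (75 mm by 187 mm) begins 45 mm behind the grasp point.
Start: joints at [1.052, 0.181, 1.607, -0, 1.354, -0.206], TCP at [0.177, 0.547, 0.239] pointing down, gripper open.
Joint ranges: [-2.99, 2.99], [-0.89, 2.07], [0.3, 2.58], [-1.14, 4.28], [0, 2.63], [-3.12, 3.12]. Speed limits (rad/s): [2.57, 2.57, 3.01, 3.14, 3.14, 3.14].

INTERFACE

Orientations are given as [roll, pitch, yaw] about the fixed x, y, z axes, in that order (R = Rz(yaw) Ry(pitch) Rx(roll)).
In Python, from bench import get_obs, get_image, manip, find_in, regions_of, landmark_of gives the robot as it stands.
- The arm moves only by the tool carry_out, never from a script. Its argument "increments" is a list that holds one entry, the list of rows, each a list of 7 numbers: the shift along the tool's x, y, z in mm, then the turn, a rotation vector about the tool's x, y, z in degrees, then the finger opening in mm, from 0 to 88.1. A call has 1 to 8 rows; each row is the pose to reach, as a shift and turn from the pose measured when the call began, along the tool's axes at that moment; what a row does not reach only later rows make up. A row lasts 1/10 s, in which the tool goes at most 50 mm and 8.59 degrees, less where a joint would pass 70% of its speed; a pose out of reach is approached as far as the arm can. A call with a gripper value outside its range is refused whole. The fingers move at their own pace and stop on an object; the grip force is fixed at half the most. Time passes only in rows, so rows that repeat a pose let the fingers close. It gives the time, the measured TCP pose, the force and the opening at its end, in the units of the state.
- get_obs(): the state, without advancing time (a new reading comes with each control period).
- get_image(name): name is "scene" or "top" or "wrist"; returns a dict with "color" (400x640x3 uint8, red, green, blue), "mtx" (3x3 intrinsics, pixels), "k1" (the pictures are not rectified: a ray, as slopes to the right and down, at radius r is drawn at 1 + k1 r^2 times it, then the intrinsics apply), "eye" and "orientation" of the camera in the world; the wrist camera has in their place "mount" (4x4, takes a point from camera to tool coordinates, whose origin is the TCP and whose axes are the flange's). Camera axes: x right, y down, z forward; pixel columns grow to the right and rows downward; lengths in m; the calibration is good to about 2 mm. A picture is of the moment at which its call begins: read the wrist's pose just before it. There is no depth.
- manip.sign_off(): hands the job in, once; it reports no verdict.
Trained networks look in the newest picture that a camera, given by its name, has taken for a name from the list of things; names that differ only in an ending like _2 or _b are one class to them, and where a whole thing is asked for, a point or a joint stands for the part that bears it (a point fixed in the world has none). Each returns a list of dicts, best first, with "conf" (0 to 1); they miss things now and then, are a little off and sometimes report something else, mostly with a low value. They report only what shows in the picture. A call takes as long as a camera call.
- find_in(camera, name): "box" ([left, top, right, bottom] in pixels, round what is visible of it).
- regions_of(camera, name): "region" (400x640 bool, what is visible of it) and "box" ([left, top, right, bottom] in pixels, round what is visible of it).
- landmark_of(camera, name): "xy" ([column, row] in pixels: a listed point, or the origin of a listed thing).
The state is a dict: "t": time; "q": joint angles; "joint_velocities": joint speeds; "tau": joint torques, N m; "eef_pos": TCP position; "tool_rot": TCP orientation; "wrist_force": force on the tool from outside, world axes, zero at the start; "moment": the same for the moment, N m; "grip_width": finger opening in m.
Only numpy, scipy, OpenCV 4.12 (cv2) and the standard library are available. Lean on these libraries where they do the work, as an engineer would, in place of code of your own. Each camera call takes 0.05 s, during which the arm holds its last target. There are 200 camera calls.

TASK

Pull the blue-fronted drawer fully open by its handle. Then turn the sprung swivel mirror by its upright orange pin until the bench camera sees, close to the middle of the mirror, the red mark on the wound core in the drawer (not the yellow mark on the other core), and hold it there: the mirror springs back when let go, so finish with the gripper still holding the pin. Do not tip over the cores, and leave the other things on the bench where they are.

Things in the scene. Friction and masses are not known exactly. Their poses are not given: they have to be found in the camera images.
- drawer (a joint): How far the drawer is pulled out, m: 0 shut, 0.15 fully open (end stop); it starts shut or up to 15 mm ajar. The slide has about 1.5 N of friction and the drawer stays where it is left.
- drawer_handle (a point): Middle of the drawer's handle: a level steel bar, 110 mm long, 11 mm thick, along this frame's y, 35 mm in front of the blue drawer front, 85 mm above the bench; can be pinched from above. x points into the cabinet: the drawer opens along -x. Fixed grey cabinet 260 x 220 mm, 115 mm high; the drawer front is 216 mm wide, its top edge 110 mm above the bench.
- core_red_mark (a point): Middle of the red mark (20 mm wide, 24 mm high, a dab of it runs over the rim) on the side of one of two wound cores standing loose in the drawer: steel cylinders 64 mm in diameter, 46 mm tall, copper windings on top, 0.35 to 0.6 kg. The mark is 49 mm above the bench, on the side of the core towards the mirror; hidden in the cabinet until the drawer is open, it travels with the drawer.
- core_red: The core with the red mark; origin at the middle of its underside, z up along its axis. Which of the two stands nearer the drawer front varies.
- core_yellow: The other core, the same but with a yellow mark; origin at the middle of its underside, z up.
- mirror_axis (a point): A point on the upright axis about which the mirror turns, in the plane of its reflecting face, 105 mm above the bench. The frame is that of the fixed station (z up) and does not turn with the mirror: x points to the camera.
- camera_lens (a point): Front of the lens of the small bench camera, on the same fixed station as the mirror, 179 mm from the mirror's axis and 115 mm above the bench. It looks straight at the mirror's axis. The camera body's top is 136 mm above the bench.
- mirror (a joint): Angle of the mirror, rad: 0 at rest, facing the camera squarely; grows as the mirror turns clockwise seen from above (its face towards the drawer, the pin to the robot's left), up to 1.4. A spring of 0.2 N m/rad turns it back to 0 when let go (2.5 N at the pin per rad). The angle needed is half the angle, seen from above, between the lens and the mark as seen from the mirror's axis: 0.45 to 1.2.
- mirror_pin (a point): Grip point of the mirror's pin: upright, orange, 12 mm in diameter, on a lever behind the mirror, 80 mm from its axis, opposite the face. The point is 185 mm above the bench; the free pin reaches from 160 to 204 mm, above the mirror (glass 80 x 92 mm, top of frame 154 mm). The frame turns with the mirror: x points from the pin to the axis and the way the face looks.
- sight (a point): The green sight pointer, an 80 mm needle low under the mirror, geared to it so that it turns twice as far and always shows the camera's line of sight after the mirror. Origin on the mirror's axis, 31 mm above the bench; x along the needle, the reflected line; z up. The mark is in the middle of the mirror's picture when it lies straight ahead on this x axis, seen from above.
- mallet: Loose hammer lying on the bench to the left, to be left alone.
- screwdriver: Loose screwdriver lying on the bench to the right, to be left alone.
- spool: Loose wire spool, 72 mm in diameter, 60 mm high, standing on the bench to the left, to be left alone.
- blue_bin: Loose open blue bin, 160 x 120 x 70 mm, on the bench to the right, to be left alone.
- jar: Loose amber jar with a black cap, 64 mm in diameter, 85 mm high, on the bench to the left, to be left alone.

How it is judged:
By the outcome, as a careful person would: the job done as asked, in the order asked, and still so for the second after the job is handed in, while the arm keeps its last pose, push and grip.
It also fails if it takes over 48 s, if anything falls off the work surface, if the arm or the gripper's body presses on something with over 40 N, if the wrist force passes 120 N, or if a joint passes its speed limit or range.

## Working session

There is one attempt and no reset: what is moved stays moved. The work goes in short steps, Python scripts to look and compute and a tool call to move; the robot and the scene stay as the last step left them, time stands still between calls to the robot, and variables do not carry over. Pictures are saved under pics/ and viewed, about 8 in all and at most 12, crops included, and the job is handed in when it is done.

Besides the shell and the picture viewer there is one more tool, called after "Request:" by a JSON object that holds its "op" and its "data". carry_out: Moves the arm, as the interface text tells. Its arguments: {"type":"object","properties":{"increments":{"type":"array"}},"required":["increments"]}

```bash
mkdir -p pics; ls; cat > h.py <<'E'
import numpy as np, cv2
from scipy.spatial.transform import Rotation as R
from bench import get_obs, get_image, manip, find_in, regions_of, landmark_of
def rot(o):
    o=np.array(o,float)
    return o if o.shape==(3,3) else R.from_euler('xyz',o).as_matrix()
def cam(name):
    ob=get_obs(); im=get_image(name)
    if 'eye' in im: E=np.array(im['eye']); Rc=rot(im['orientation'])
    else:
        T=np.eye(4); T[:3,:3]=rot(ob['tool_rot']); T[:3,3]=ob['eef_pos']
        M=T@np.array(im['mount']); E=M[:3,3]; Rc=M[:3,:3]
    return im,E,Rc
def ray(c,xy):
    im,E,Rc=c; K=np.array(im['mtx']); k=im['k1']
    u=cv2.undistortPoints(np.array([[xy]],float),K,np.array([k,0,0,0,0.]))[0,0]
    return E,Rc@np.array([u[0],u[1],1])
def at_z(c,xy,z):
    E,d=ray(c,xy); return E+d*(z-E[2])/d[2]
def proj(c,P):
    im,E,Rc=c; p=Rc.T@(np.array(P)-E); r=p[:2]/p[2]; r=r*(1+im['k1']*(r@r)); K=np.array(im['mtx'])
    return K[:2,:2]@r+K[:2,2]
def tri(a,b):
    (E1,d1),(E2,d2)=a,b
    s=np.linalg.lstsq(np.c_[d1,-d2],E2-E1,rcond=None)[0]
    p,q=E1+s[0]*d1,E2+s[1]*d2
    return (p+q)/2,np.linalg.norm(p-q)
def save(c,n,box=None,f=1):
    i=c[0]['color'][...,::-1]
    if box: i=i[box[1]:box[3],box[0]:box[2]]
    cv2.imwrite('pics/'+n,cv2.resize(i,None,fx=f,fy=f,interpolation=cv2.INTER_CUBIC))
E
cat > a.py <<'E'
from h import *
np.set_printoptions(precision=4,suppress=True)
Z=dict(drawer_handle=.085,mirror_axis=.105,camera_lens=.115,mirror_pin=.185,sight=.031)
cs={n:cam(n) for n in('scene','top')}
for n in cs: print(n,cs[n][1],cs[n][2][:,2]); save(cs[n],n+'0.png')
for t,z in Z.items():
    r={}
    for n in cs:
        L=landmark_of(n,t)
        for l in L[:2]: print(t,n,np.array(l['xy']),round(l['conf'],2),at_z(cs[n],l['xy'],z))
        if L: r[n]=ray(cs[n],L[0]['xy'])
    if len(r)==2: print('   tri',tri(r['scene'],r['top']))
print(get_obs())
E
python3 a.py
```

```text
pics
scene [1.2203 0.7484 1.1847] [-0.462  -0.5256 -0.7143]
top [ 0.3009 -0.0295  1.268 ] [ 0.2236 -0.0035 -0.9747]
drawer_handle scene [288.4 190.3] 0.52 [ 0.5902 -0.1864  0.085 ]
drawer_handle top [365.9 180.6] 0.92 [ 0.6008 -0.1813  0.085 ]
   tri (array([ 0.597 , -0.1788,  0.0957]), np.float64(0.002968602936073674))
mirror_axis scene [364.9 247.9] 0.65 [0.578  0.1912 0.105 ]
mirror_axis scene [402.6 330.2] 0.45 [0.6966 0.4546 0.105 ]
mirror_axis top [249.7 191. ] 0.8 [0.5734 0.1848 0.105 ]
   tri (array([0.5744, 0.1868, 0.0979]), np.float64(0.0018636163147449653))
camera_lens scene [323.1 278.1] 0.8 [0.7537 0.1954 0.115 ]
camera_lens top [242.1 135.7] 0.67 [0.753  0.2092 0.115 ]
   tri (array([0.7537, 0.2037, 0.1226]), np.float64(0.010750682241525141))
mirror_pin scene [384.  216.1] 0.67 [0.4941 0.1829 0.185 ]
mirror_pin top [242.7 210.9] 0.94 [0.4967 0.1895 0.185 ]
mirror_pin top [193.1 281.6] 0.38 [0.3039 0.3223 0.185 ]
   tri (array([0.4968, 0.1871, 0.1902]), np.float64(0.003370170425445849))
sight scene [244.1 175.3] 0.59 [ 0.6386 -0.4121  0.031 ]
sight scene [362.5 257.9] 0.52 [0.5689 0.1772 0.031 ]
sight top [256.5 195.6] 0.64 [0.5744 0.1758 0.031 ]
   tri (array([0.6593, 0.0298, 0.3579]), np.float64(0.36219419643443973))
{'t': 0.6, 'q': array([ 1.0517,  0.1807,  1.607 ,  0.    ,  1.3538, -0.2063]), 'joint_velocities': array([ 0.0016, -0.0007, -0.0011,  0.0009, -0.0003, -0.0003]), 'tau': array([ -0.0006, -43.3606, -34.2017,   0.0701,   0.0311,  -0.0001]), 'eef_pos': array([0.1769, 0.5471, 0.2387]), 'tool_rot': array([ 3.1415, -0.    ,  2.8288]), 'wrist_force': array([-0.0924, -0.05  , -0.4721]), 'moment': array([-0.0193,  0.027 ,  0.0555]), 'grip_width': 0.08828958641999002}
```

View pics/scene0.png

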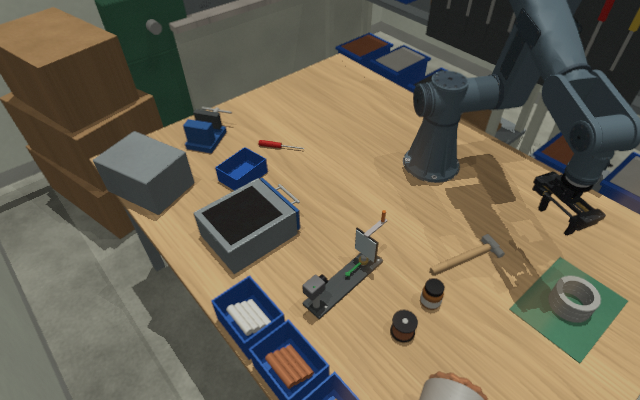

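View pics/top0.png

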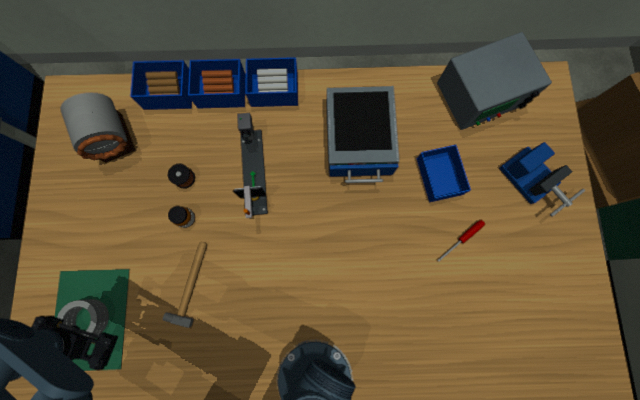

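The handle shows at (364,180) in the top view and (288,193) in the scene view. The mirror pin is at (384,215) in the scene view, and the drawer is nearly shut. Next I'll measure yaws and plan the approach.

```bash
cat >> h.py <<'E'
np.set_printoptions(precision=4,suppress=True)
def rel(P,yaw):
    """shift mm / turn deg in the tool axes now, to a tool-down pose"""
    o=get_obs(); R0=rot(o['tool_rot']); Rt=R.from_euler('xyz',[np.pi,0,yaw]).as_matrix()
    s=R0.T@(np.array(P)-o['eef_pos'])*1000; w=R.from_matrix(R0.T@Rt).as_rotvec(degrees=True)
    return np.round(np.r_[s,w],1)
def axis(c,name,z,cn):
    L=regions_of(cn,name)
    for l in L[:1]:
        ys,xs=np.nonzero(l['region']); P=np.array([at_z(c,(x,y),z)[:2] for x,y in zip(xs,ys)])
        m=P.mean(0); u,s,v=np.linalg.svd(P-m); e=(P-m)@v[0]
        print(name,cn,round(l['conf'],2),l['box'],'c',m,'dir',v[0],'ext',np.ptp(e),'mid',m+v[0]*(e.max()+e.min())/2)
E
python3 - <<'E'
from h import *
c=cam('top')
axis(c,'drawer_handle',.085,'top')
# cabinet top corners
for p in [(330,151),(397,151),(395,88),(327,88)]: print(at_z(c,p,.115))
print('lens',regions_of('top','camera_lens')[:1] and regions_of('top','camera_lens')[0]['box'])
print(rel([.45,.15,.36],2.0), rel([.59,-.182,.3],1.57))
g=cv2.cvtColor(c[0]['color'],cv2.COLOR_RGB2HSV)
m=((g[...,0]>100)&(g[...,0]<130)&(g[...,1]>150)&(g[...,2]>60)).astype(np.uint8); m[:, :320]=0;m[:,405:]=0;m[:140]=0;m[190:]=0
ys,xs=np.nonzero(m); P=np.array([at_z(c,(x,y),.11)[:2] for x,y in zip(xs,ys)]);print(len(P),P.min(0),P.max(0)); u,s,v=np.linalg.svd(P-P.mean(0));print(P.mean(0),v[0])
save(c,'topc.png',(220,70,420,230),4)
E
```

```text
drawer_handle top 0.87 [329.3, 161.4, 398.1, 183.1] c [ 0.635  -0.1725] dir [-0.0074  1.    ] ext 0.2195847136271894 mid [ 0.635  -0.1743]
[ 0.6931 -0.0695  0.115 ]
[ 0.6865 -0.2809  0.115 ]
[ 0.9035 -0.2904  0.115 ]
[ 0.9107 -0.0673  0.115 ]
lens [233.7, 112.6, 268.2, 219.5]
[-382.  -293.8 -121.3    0.     0.    47.5] [-617.4 -566.6  -61.3    0.     0.    72.1]
281 [ 0.6347 -0.2788] [ 0.6485 -0.0676]
[ 0.6417 -0.1721] [0.0059 1.    ]
```

View pics/topc.png

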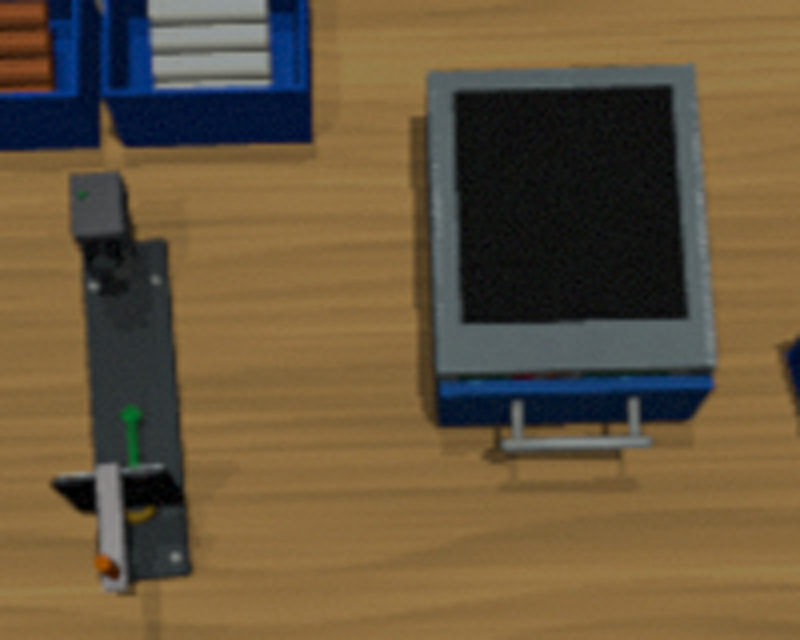

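Request:
{"op": "carry_out", "data": {"increments": [[[-35,-32,-10,0,0,4,60],[-70,-64,-20,0,0,8,60],[-105,-96,-30,0,0,12,50],[-140,-128,-40,0,0,16,40],[-175,-160,-50,0,0,20,30],[-210,-192,-60,0,0,24,24],[-245,-224,-70,0,0,28,24],[-280,-256,-75,0,0,32,24]]]}}

```text
t: 1.6
eef_pos: [0.3655, 0.2158, 0.3151]
tool_rot: [3.139, 0.001, 2.268]
wrist_force: [1.1, 0.6, 0.8]
grip_width: 0.0264
```

```bash
python3 - <<'E'
from h import *
c=cam('top')
P=[at_z(c,(220+x/4,70+y/4),.085) for x,y in((503,444),(650,441))];print(P,(P[0]+P[1])/2,np.degrees(np.arctan2(*(P[0]-P[1])[:2])))
P=[at_z(c,(220+x/4,70+y/4),.115) for x,y in((436,374),(712,370))];print(P,np.degrees(np.arctan2(*(P[0]-P[1])[:2])))
print(rel([.58,-.182,.28],1.57)); print(get_obs()['eef_pos'],get_image('wrist')['mount'])
E
```

```text
[array([ 0.6014, -0.1171,  0.085 ]), array([ 0.6003, -0.2341,  0.085 ])] [ 0.6009 -0.1756  0.085 ] 0.5511434608157552
[array([ 0.652 , -0.0649,  0.115 ]), array([ 0.6486, -0.2813,  0.115 ])] 0.9108282846396996
[-436.8  -86.    37.8    0.2    0.3   39.4]
[0.3692 0.2103 0.3155] [[ 0.0008 -0.9513 -0.3082  0.0787]
 [ 1.      0.0007  0.0005 -0.0001]
 [-0.0003 -0.3082  0.9513 -0.1456]
 [ 0.      0.      0.      1.    ]]
```

Request:
{"op": "carry_out", "data": {"increments": [[[-45,-10,4,0,0,5,24],[-90,-20,8,0,0,10,24],[-135,-30,12,0,0,15,24],[-180,-40,16,0,0,20,24],[-225,-50,20,0,0,25,24],[-270,-60,24,0,0,30,24],[-315,-70,30,0,0,35,24],[-360,-80,36,0,0,39,24]]]}}

```text
t: 2.5
eef_pos: [0.536, -0.1164, 0.2795]
tool_rot: [3.138, 0.001, 1.578]
wrist_force: [0.5, -0.4, 0.1]
grip_width: 0.0236
```

```bash
python3 - <<'E'
from h import *
print(rel([.600,-.176,.2],1.558)); print(get_obs()['eef_pos'])
E
```

```text
[-60.   63.3  79.7   0.2   0.    1.1]
[ 0.536  -0.1164  0.2795]
```

Request:
{"op": "carry_out", "data": {"increments": [[[-20,20,27,0,0,0.5,24],[-40,42,53,0,0,1,24],[-60,63,80,0.2,0,1.1,24],[-60,63,80,0.2,0,1.1,24],[-60,63,80,0.2,0,1.1,24]]]}}

```text
t: 3.0
eef_pos: [0.5992, -0.175, 0.1983]
tool_rot: [-3.139, -0.001, 1.559]
wrist_force: [0.1, -0.3, 0.6]
grip_width: 0.0241
```

```bash
python3 - <<'E'
from h import *
c=cam('wrist'); save(c,'w1.png')
for l in landmark_of('wrist','drawer_handle')[:2]: print(l, at_z(c,l['xy'],.085))
for e in((.601,-.118,.085),(.6,-.233,.085)): print(proj(c,e))
print(rel([.600,-.176,.2],1.558)); print(get_obs()['eef_pos'])
E
```

```text
{'xy': [324.4, 189.5], 'conf': 0.65} [ 0.6012 -0.174   0.085 ]
[323.4493 115.6997]
[323.6588 257.918 ]
[-1.   0.1  1.1  0.1  0.1  0.1]
[ 0.6    -0.175   0.2011]
```

View pics/w1.png

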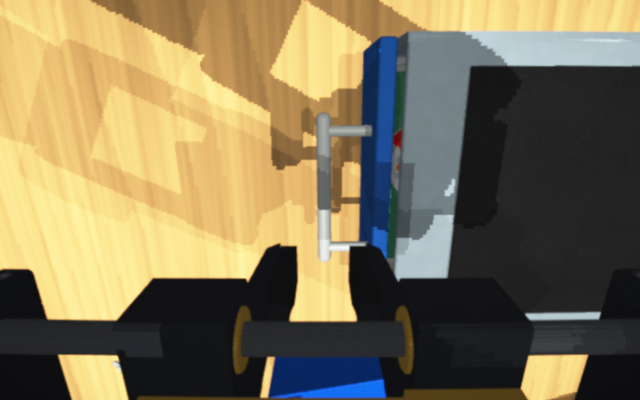

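The wrist view shows the bar at column 323, rows 115–258, as predicted, and it lies between the fingers. Next I descend, close, and then pull.

Request:
{"op": "carry_out", "data": {"increments": [[[-0.5,0.5,40,0,0,0,24],[-0.5,0.5,80,0,0,0,24],[-0.5,0.5,115,0,0,0,24],[-0.5,0.5,132,0,0,0,24],[-0.5,0.5,132,0,0,0,12],[-0.5,0.5,132,0,0,0,6],[-0.5,0.5,132,0,0,0,6],[-0.5,0.5,132,0,0,0,6]]]}}

```text
t: 3.9
eef_pos: [0.6014, -0.1756, 0.0709]
tool_rot: [3.138, 0.002, 1.56]
wrist_force: [-1.6, 3.5, 0.8]
grip_width: 0.0098
```

```bash
python3 - <<'E'
from h import *
o=get_obs(); p=o['eef_pos']; print(p,o['wrist_force'],o['grip_width'])
print(rel(p+[-.15,.0018,0],1.558))
E
```

```text
[ 0.6014 -0.1756  0.0709] [-1.6089  3.4868  0.8314] 0.00981907955022375
[   0.2 -150.    -0.5    0.2    0.1    0.1]
```

Request:
{"op": "carry_out", "data": {"increments": [[[0,-10,0,0,0,0,6],[0,-30,0,0,0,0,6],[0,-50,0,0,0,0,6],[0,-70,0,0,0,0,6],[0,-90,0,0,0,0,6],[0,-108,0,0,0,0,6],[0,-120,0,0,0,0,6],[0,-126,0,0,0,0,6]]]}}

```text
t: 4.7
eef_pos: [0.4749, -0.1751, 0.071]
tool_rot: [3.137, 0.003, 1.559]
wrist_force: [1.7, -5.4, -9.4]
grip_width: 0.0102
```

Request:
{"op": "carry_out", "data": {"increments": [[[0,-5,0,0,0,0,6],[0,-10,0,0,0,0,6],[0,-14,0,0,0,0,6],[0,-17,0,0,0,0,6],[0,-17,0,0,0,0,6]]]}}

```text
t: 5.2
eef_pos: [0.4575, -0.1751, 0.071]
tool_rot: [3.138, 0.004, 1.56]
wrist_force: [-1.7, -4.2, -7.3]
grip_width: 0.0099
```

Request:
{"op": "carry_out", "data": {"increments": [[[0,-2,0,0,0,0,6],[0,-4,0,0,0,0,6],[0,-6,0,0,0,0,6],[0,-6,0,0,0,0,6]]]}}

```text
t: 5.6
eef_pos: [0.4545, -0.1752, 0.0711]
tool_rot: [3.131, 0.004, 1.559]
wrist_force: [16.8, -2.8, -22.1]
grip_width: 0.0101
```

The force rose to 17 N and motion stalled at 147 mm, so this is the end stop. I relax, release, and lift.

Request:
{"op": "carry_out", "data": {"increments": [[[0,0,0,0,0,0,6],[0,0,0,0,0,0,14],[0,0,0,0,0,0,24],[0,0,0,0,0,0,26],[0,0,-30,0,0,0,26],[0,0,-80,0,0,0,26],[0,0,-130,0,0,0,26],[0,0,-180,0,0,0,26]]]}}

```text
t: 6.4
eef_pos: [0.4522, -0.174, 0.2534]
tool_rot: [3.13, 0.004, 1.559]
wrist_force: [0.9, -0.4, 0.4]
grip_width: 0.0259
```

```bash
cat > b.py <<'E'
from h import *
import sys
Z=dict(drawer_handle=.085,core_red_mark=.049,core_red=.0,core_yellow=0,mirror_axis=.105,camera_lens=.115,mirror_pin=.185,sight=.031)
cs={n:cam(n) for n in('scene','top')}
for t,z in Z.items():
    r={}
    for n in cs:
        L=landmark_of(n,t)
        for l in L[:2]: print(t,n,np.array(l['xy']),round(l['conf'],2),at_z(cs[n],l['xy'],z))
        if L: r[n]=ray(cs[n],L[0]['xy'])
    if len(r)==2: print('   tri',*tri(r['scene'],r['top']))
save(cs['top'],sys.argv[1]+'t.png',(220,90,420,240),4); save(cs['scene'],sys.argv[1]+'s.png',(180,170,420,320),3)
print(get_obs()['eef_pos'])
E
python3 b.py b
```

```text
drawer_handle top [368.3 225.8] 0.66 [ 0.456  -0.1805  0.085 ]
core_red_mark scene [311.1 194.9] 0.86 [ 0.5213 -0.1431  0.049 ]
core_red_mark top [354.3 206.7] 0.61 [ 0.5241 -0.1435  0.049 ]
core_red_mark top [185.2 220.9] 0.15 [0.4944 0.4004 0.049 ]
   tri [ 0.523  -0.1425  0.0508] 0.002086409000431239
core_red scene [305.4 202.4] 0.61 [ 0.5329 -0.1648  0.    ]
core_red top [356.8 206.1] 0.44 [ 0.5348 -0.1566  0.    ]
   tri [ 0.5353 -0.1578  0.0064] 0.0048168142514311
core_yellow scene [288.7 212.3] 0.72 [ 0.6113 -0.1659  0.    ]
core_yellow scene [430.8 301.1] 0.54 [0.5075 0.4179 0.    ]
mirror_axis scene [363.8 246.9] 0.74 [0.5779 0.1861 0.105 ]
mirror_axis scene [401.9 329.7] 0.53 [0.6969 0.4524 0.105 ]
mirror_axis top [247.8 191.5] 0.76 [0.5719 0.1907 0.105 ]
   tri [0.5747 0.1882 0.1036] 0.007325190533619877
camera_lens scene [323.1 279. ] 0.64 [0.7557 0.1978 0.115 ]
camera_lens top [242.8 136.8] 0.56 [0.7492 0.2069 0.115 ]
   tri [0.7527 0.2027 0.1159] 0.011082659591347835
mirror_pin scene [380.4 217.3] 0.79 [0.5061 0.1791 0.185 ]
mirror_pin top [242.9 211.8] 0.8 [0.494  0.1888 0.185 ]
   tri [0.4994 0.1834 0.1828] 0.015283270709679555
sight top [251.7 194.5] 0.62 [0.5786 0.1917 0.031 ]
[ 0.4525 -0.1744  0.251 ]
```

View pics/bs.png

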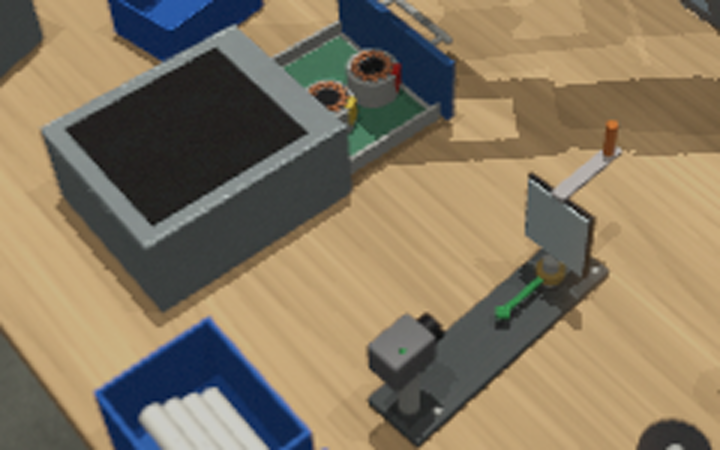

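The red core stands nearer the drawer front, with its mark at scene (312,195), which gives world (0.523,-0.142). The yellow core is deeper in, so I go hover over the pin.

```bash
python3 - <<'E'
from h import *
print(rel([.47,.186,.28],3.14))
E
```

```text
[360.4  13.4 -30.4   0.3   0.7 -90.6]
```

Request:
{"op": "carry_out", "data": {"increments": [[[35,2,-20,0,0,-8,30],[70,4,-30,0,0,-16,40],[105,5,-30,0,0,-24,50],[140,6,-30,0,0,-32,50],[175,7,-30,0,0,-40,50],[210,8,-30,0,0,-48,50],[245,9,-30,0,0.3,-56,50],[280,10,-30,0.2,0.5,-64,50]]]}}

```text
t: 8.1
eef_pos: [0.4655, 0.1071, 0.2801]
tool_rot: [3.139, 0.003, 2.681]
wrist_force: [-0.4, 0.8, -0.0]
grip_width: 0.0499
```

```bash
python3 - <<'E'
from h import *
print(rel([.47,.186,.28],3.14))
E
```

```text
[ 31.   72.7   0.2   0.1   0.2 -26.3]
```

Request:
{"op": "carry_out", "data": {"increments": [[[10,24,0,0,0,-8,50],[20,48,0,0,0,-16,50],[31,73,0,0,0,-24,50],[31,73,0,0,0,-26.3,50],[31,73,0,0,0,-26.3,50]]]}}

```text
t: 8.6
eef_pos: [0.47, 0.187, 0.2802]
tool_rot: [3.141, 0.004, -3.141]
wrist_force: [-0.5, 0.5, -0.4]
grip_width: 0.0499
```

```bash
cat > w.py <<'E'
from h import *
import sys
c=cam('wrist'); save(c,sys.argv[1])
for n,z in(('mirror_pin',.185),('mirror_axis',.105),('sight',.031),('camera_lens',.115)):
    for l in landmark_of('wrist',n)[:1]: print(n,l['xy'],round(l['conf'],2),at_z(c,l['xy'],z))
print(get_obs()['eef_pos'],'proj',proj(c,(.497,.186,.204)),proj(c,(.575,.188,.105)))
E
python3 w.py w2.png
```

```text
mirror_pin [310.9, 229.1] 0.75 [0.4948 0.1772 0.185 ]
mirror_axis [321.7, 267.9] 0.95 [0.5733 0.1852 0.105 ]
sight [318.0, 238.5] 0.45 [0.5745 0.1805 0.031 ]
[0.4703 0.1857 0.2803] proj [322.6248 242.9584] [324.368  269.3523]
```

View pics/w2.png

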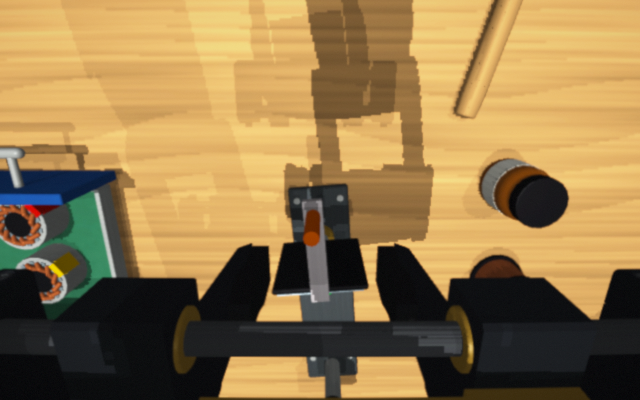

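```bash
python3 - <<'E'
from h import *
c=cam('wrist')
for p,z in(((311.5,238),.204),((313,212),.160),((321.7,268),.105),((291,187),.01),((348,184),.01),((309,376),.01),((357,373),.01),((40,210),.06)): print(p,at_z(c,p,z))
t=cam('top')
for p in ((88,285),(96,470),(164,240),(187,575)): print(p,at_z(t,(220+p[0]/4,70+p[1]/4),.012))
E
```

```text
(311.5, 238) [0.4936 0.1769 0.204 ]
(313, 212) [0.4909 0.1769 0.16  ]
(321.7, 268) [0.5738 0.1836 0.105 ]
(291, 187) [0.5145 0.1455 0.01  ]
(348, 184) [0.5108 0.2162 0.01  ]
(309, 376) [0.8141 0.1634 0.01  ]
(357, 373) [0.8086 0.2362 0.01  ]
(40, 210) [ 0.5259 -0.1358  0.06  ]
(88, 285) [0.773  0.2305 0.012 ]
(96, 470) [0.6078 0.2213 0.012 ]
(164, 240) [0.8125 0.1649 0.012 ]
(187, 575) [0.5159 0.1445 0.012 ]
```

```bash
python3 - <<'E'
from h import *
print(rel([.4935,.1785,.168],-3.078))
E
```

```text
[-22.8  -7.3 112.4   0.    0.3  -3.8]
```

Request:
{"op": "carry_out", "data": {"increments": [[[-23,-7.5,0,0,0.3,-3.8,50],[-23,-7.5,30,0,0.3,-3.8,50],[-23,-7.5,70,0,0.3,-3.8,50],[-23,-7.5,100,0,0.3,-3.8,50],[-23,-7.5,112,0,0.3,-3.8,50],[-23,-7.5,112,0,0.3,-3.8,30],[-23,-7.5,112,0,0.3,-3.8,20]]]}}

```text
t: 9.65
eef_pos: [0.4947, 0.1784, 0.1698]
tool_rot: [3.141, 0.001, -3.078]
wrist_force: [1.2, -0.2, -0.0]
grip_width: 0.0359
```

```bash
python3 w.py w3.png
```

```text
mirror_pin [325.4, 278.9] 0.9 [0.4944 0.1784 0.185 ]
mirror_axis [536.7, 320.6] 0.26 [0.5683 0.3379 0.105 ]
[0.4946 0.1785 0.1698] proj [345.5221 312.8904] [330.3471 318.4428]
```

View pics/w3.png

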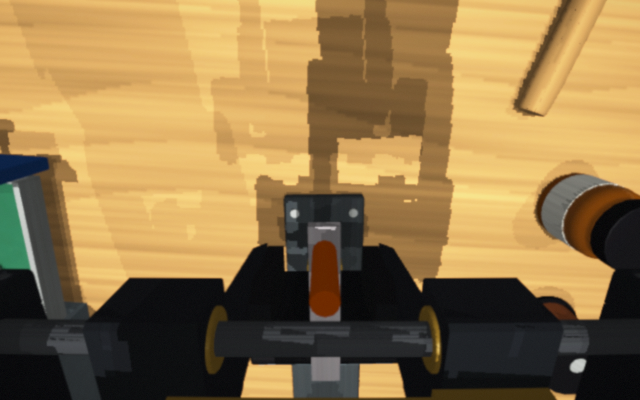

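The pin (325,280) sits centred between the fingers, so I close and confirm the grip.

Request:
{"op": "carry_out", "data": {"increments": [[[0,0,1,0,0,0,10],[0,0,1,0,0,0,6],[0,0,1,0,0,0,6],[0,0,1,0,0,0,6],[0,0,1,0,0,0,6]]]}}

```text
t: 10.4
eef_pos: [0.495, 0.1789, 0.1695]
tool_rot: [3.14, 0.003, -3.078]
wrist_force: [-1.1, 3.8, 5.7]
grip_width: 0.011
```

```bash
cat > arc.py <<'E'
from h import *
import sys
A=np.array([.5742,.184]);y0=.064;M=np.array([.523,-.1425])
d=M-A; th=(y0-np.arctan2(d[1],d[0]))/2; print('theta',th)
for a in map(float,sys.argv[1:]):
    b=y0+np.pi-a; print(round(a,3),rel(np.r_[A+.0795*np.array([np.cos(b),np.sin(b)]),.169],b))
E
python3 arc.py 0 .12 .24 .36 .48 .6 .7 .8 .895
```

```text
theta 0.8951721322388329
0.0 [ 0.2  0.   0.5  0.1  0.2 -0. ]
0.12 [-0.4  9.5  0.5  0.1  0.2  6.9]
0.24 [-2.1 18.9  0.6  0.1  0.2 13.7]
0.36 [-4.9 28.   0.6  0.1  0.2 20.6]
0.48 [-8.8 36.7  0.6  0.1  0.2 27.5]
0.6 [-13.7  44.9   0.6   0.1   0.1  34.4]
0.7 [-18.5  51.2   0.7   0.2   0.1  40.1]
0.8 [-23.9  57.    0.7   0.2   0.1  45.8]
0.895 [-29.6  62.    0.7   0.2   0.1  51.3]
```

Request:
{"op": "carry_out", "data": {"increments": [[[-0.4,9.5,0.5,0,0.1,6.9,6],[-2.1,18.9,0.5,0,0.1,13.7,6],[-4.9,28,0.5,0,0.1,20.6,6],[-8.8,36.7,0.5,0,0.1,27.5,6],[-13.7,44.9,0.5,0,0.1,34.4,6],[-18.5,51.2,0.5,0,0.1,40.1,6],[-23.9,57,0.5,0,0.1,45.8,6],[-29.6,62,0.5,0,0.1,51.3,6]]]}}

```text
t: 11.2
eef_pos: [0.5204, 0.2426, 0.1695]
tool_rot: [3.14, -0.001, 2.306]
wrist_force: [-3.2, -2.1, 6.7]
grip_width: 0.0112
```

```bash
python3 arc.py .895; python3 b.py c
```

```text
theta 0.8951721322388329
0.895 [-0.1  0.3  0.5  0.1 -0.  -0.2]
drawer_handle scene [319.8 172.9] 0.64 [ 0.4447 -0.1831  0.085 ]
drawer_handle top [365.2 227.4] 0.58 [ 0.4514 -0.1706  0.085 ]
   tri [ 0.4515 -0.1711  0.0966] 0.004942460831045827
core_red_mark scene [310.8 192.4] 0.57 [ 0.5139 -0.1538  0.049 ]
core_red_mark top [352.1 207.5] 0.54 [ 0.5217 -0.1363  0.049 ]
   tri [ 0.5215 -0.1379  0.0647] 0.007903082333022993
core_red scene [304.6 199. ] 0.57 [ 0.5238 -0.1808  0.    ]
core_red top [356.3 203.7] 0.62 [ 0.5431 -0.1553  0.    ]
   tri [ 0.5396 -0.1548  0.0296] 0.006272416195536481
core_yellow scene [291.3 211.6] 0.54 [ 0.6019 -0.1624  0.    ]
core_yellow scene [363.6 246.5] 0.31 [0.5147 0.1298 0.    ]
core_yellow top [352.  181.3] 0.52 [ 0.6213 -0.1446  0.    ]
   tri [ 0.6151 -0.1425  0.0255] 0.0005799658796118158
mirror_axis scene [366.3 242.9] 0.68 [0.5607 0.1799 0.105 ]
mirror_axis scene [282.7 147.6] 0.22 [ 0.473  -0.3734  0.105 ]
mirror_axis top [245.  189.4] 0.7 [0.5789 0.1995 0.105 ]
   tri [0.5743 0.1936 0.1288] 0.003128612567379321
camera_lens scene [324.3 277.4] 0.81 [0.7494 0.1959 0.115 ]
camera_lens top [245.5 136.3] 0.62 [0.7506 0.1983 0.115 ]
   tri [0.7501 0.1975 0.1172] 0.0010637274528734145
mirror_pin scene [360.6 258.7] 0.45 [0.6618 0.252  0.185 ]
mirror_pin top [222.5 203.6] 0.58 [0.5198 0.2478 0.185 ]
   tri [0.5729 0.2376 0.0887] 0.0969043379738599
sight scene [361.1 258.5] 0.39 [0.574 0.176 0.031]
[0.5202 0.2424 0.1695]
```

View pics/ct.png

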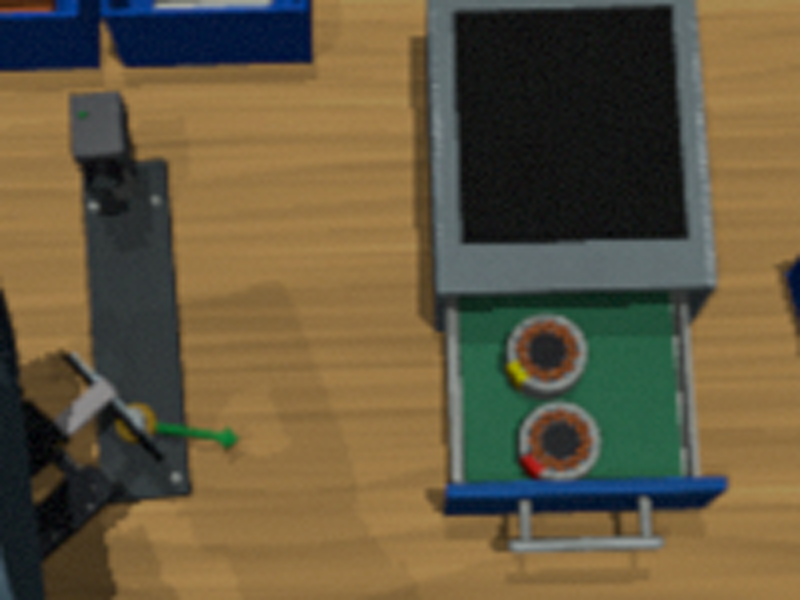

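View pics/cs.png

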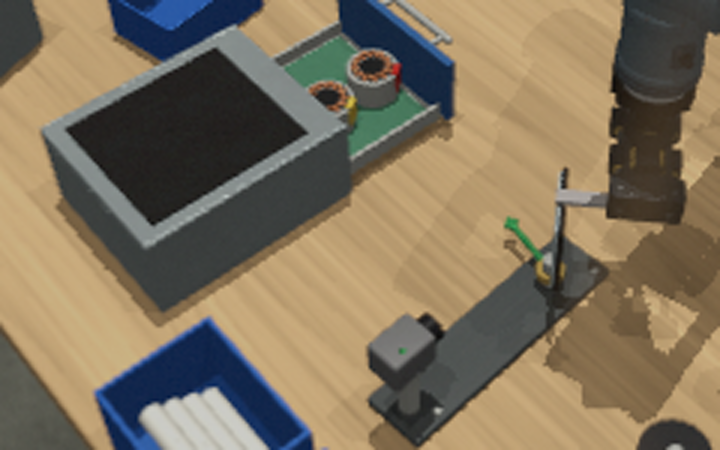

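Drawer open, both cores upright; the needle runs from about (160,427) to (237,438) in the top crop and the red mark is at (532,466). Now I'll measure the needle line and mark from colour pixels.

```bash
cat > m.py <<'E'
from h import *
cs={n:cam(n) for n in('scene','top')}
box=dict(top=(262,185,290,212,340,190,365,217),scene=(335,230,365,262,295,180,325,205))
A=np.array([.5742,.184]); rr={}
for n,c in cs.items():
    h=cv2.cvtColor(c[0]['color'],cv2.COLOR_RGB2HSV).astype(int); H,S,V=h[...,0],h[...,1],h[...,2]
    g=(abs(H-65)<18)&(S>130)&(V>50); r=((H<8)|(H>172))&(S>170)&(V>60)
    def pick(m,b):
        ys,xs=np.nonzero(m[b[1]:b[3],b[0]:b[2]]); return np.c_[xs+b[0],ys+b[1]]
    G=pick(g,box[n][:4]); Q=pick(r,box[n][4:])
    P=np.array([at_z(c,p,.031)[:2] for p in G.astype(float)])
    m=P.mean(0); v=np.linalg.svd(P-m)[2][0]; v*=-np.sign(v[1])
    e=(P-m)@v; tip=m+v*e.max()
    print(n,'needle n',len(G),'mean',m,'dir deg',np.degrees(np.arctan2(v[1],v[0])),'from axis',np.degrees(np.arctan2(*(m-A)[::-1])),'tip',tip,np.linalg.norm(tip-A))
    q=Q.mean(0); rr[n]=ray(c,q); print('  red n',len(Q),q,Q.min(0),Q.max(0),'z.049',at_z(c,q,.049),'z.06',at_z(c,q,.06))
    s=m+v*((-.138-m[1])/v[1]); print('  needle line at y=-.138: x',s[0], 'through A:',A+ v*((-.138-A[1])/v[1]))
print('red tri',*tri(rr['scene'],rr['top']))
c=cs['top']
for z in(.06,.066,.072): print(z,'core ctr',at_z(c,(220+560/4,90+440/4),z),'yel',at_z(c,(220+547/4,90+352/4),z),'dab',at_z(c,(220+532/4,90+466/4),z))
E
python3 m.py
```

```text
scene needle n 23 mean [0.5642 0.1288] dir deg -100.4400719943421 from axis -100.25733870266413 tip [0.5595 0.1031] 0.08226446278965348
  red n 12 [311.8333 194.5833] [311 192] [313 199] z.049 [ 0.5183 -0.1426  0.049 ] z.06 [ 0.5251 -0.1339  0.06  ]
  needle line at y=-.138: x 0.5150510863905036 through A: [ 0.5149 -0.138 ]
top needle n 42 mean [0.5661 0.1308] dir deg -98.8073381874815 from axis -98.61856358468157 tip [0.5621 0.1047] 0.08021234344201221
  red n 16 [352.4375 205.6875] [350 204] [355 208] z.049 [ 0.5276 -0.1377  0.049 ] z.06 [ 0.5255 -0.1367  0.06  ]
  needle line at y=-.138: x 0.5244889140236397 through A: [ 0.5243 -0.138 ]
red tri [ 0.5249 -0.1359  0.0588] 0.0023498924215502913
0.06 core ctr [ 0.5434 -0.1619  0.06  ] yel [ 0.6167 -0.1552  0.06  ] dab [ 0.5228 -0.1383  0.06  ]
0.066 core ctr [ 0.5422 -0.1612  0.066 ] yel [ 0.6152 -0.1546  0.066 ] dab [ 0.5217 -0.1378  0.066 ]
0.072 core ctr [ 0.541  -0.1606  0.072 ] yel [ 0.6136 -0.1539  0.072 ] dab [ 0.5206 -0.1373  0.072 ]
```

```bash
python3 -c "
from h import *
o=get_obs(); print(o['t'],o['eef_pos'],o['grip_width'],o['wrist_force']); print(manip.sign_off())"
```

```text
12.2 [0.5202 0.2424 0.1695] 0.010991704434217237 [-3.316  -0.1525  6.9471]
the job is handed in; nothing more can be done
None
```

I pulled the drawer open to its end stop, then turned the mirror to about 0.89 rad by its pin. The job is handed in with the gripper still holding the pin at t = 12.2 s. No verdict is reported.

- **Drawer:** it moved 147 mm and then stalled, with the force rising to about 17 N. Both cores were still upright in the last pictures.
- **Aim:** the top camera puts the needle line at -98.6 to -98.8°, and the red mark lies at about -98.8 to -99.1° from the mirror's axis.
- **Disagreement:** the oblique scene camera reads the needle at -100.4°. In that view the line passes about 3–10 mm from the red mark, depending on the height assumed for it, against 1–3 mm from the top camera. I trusted the top view and the pin geometry, which gives -98.3°. The yellow core is about 70 mm deeper in the drawer, well off the line.
- **Grip:** the last reading was 11 mm on the 12 mm pin with a steady pose.
- **Other objects:** I did not measure them again at the end. The arm passed well above them, and no unexpected contact force showed.

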